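# Change the filter in the desktop air cleaner

## Task

Change the filter of the opened desktop air cleaner: first lift the spent cartridge out of its base and stand it in the shallow cardboard carton, then seat the new cartridge in the base, then lay the carbon disc in the recess on top of the new cartridge, and last put the slotted cover over it all, fully down on the base. Keep every part upright, let go of each before you take the next, and leave the mug and the roll of tape where they are.

Things in the scene. Friction and masses are not known exactly. Their poses are not given: they have to be found in the camera images.
- spent_filter_c (a point): spent filter cartridge, at the start in the air cleaner's base: upright cylinder of greyish pleated paper, grey end caps, 58 mm diameter, 66 mm high, 0.14 kg, loose. Point: its centre, 33 mm above its underside; z up its axis. In the base it stands 30 mm above the desk and the collar hides its lowest 9 mm: grip it across its diameter at the centre or higher and lift straight up
- new_filter_c (a point): new filter cartridge, on the cork mat: same shape and size as the spent one (58 mm diameter, 66 mm high, 0.14 kg), whiter paper; its top has a round recess, 40 mm wide, 7 mm deep. Point: its centre, 33 mm above its underside; z up its axis. Seated in the base this point is 63 mm above the base's origin. Grip across its diameter at the centre or higher, so that the fingers clear the collar
- disc_c (a point): carbon disc, on the cork mat: black round puck, 33 mm diameter, 9 mm high, 0.05 kg, with a pull bar on its middle, 10 mm wide (own x), 28 mm long (own y), 18 mm high, so 27 mm in all. Point: its centre, 13.5 mm above its underside; z up. Grip the bar across its 10 mm. Lying in a cartridge's recess (3.5 mm play all round) this point is 39.5 mm above the cartridge's centre
- cover_c (a point): cover, on the cork mat: white slotted drum, open below, 90 mm outer, 84 mm inner diameter, 96 mm high (92 inside), 0.2 kg. Point: the drum's centre, 48 mm above its lower rim; z up. On top a strap handle: bar 14 mm wide (own x), 60 long (own y), 12 high, centred 76 mm above this point, 22 mm gap below it; grip its middle across 14 mm. Fully down, this point is 78 mm above the base's origin
- base: base of the air cleaner, fixed to the desk: white round foot of 112 mm diameter, 30 mm high, with a grey collar on its flat top: inner diameter 67 mm, outer 75 mm, 9 mm high. A cartridge stands inside the collar on the flat top (about 3.5 mm play all round); the cover's rim goes round the outside of the collar (about 3 mm play) onto the same flat top. Origin: centre of its underside, z = 0; z up
- carton: shallow open carton of brown cardboard for the spent cartridge, fixed: 130 x 130 mm outside, walls 16 mm high and 3 mm thick, floor 3 mm thick. Origin: centre of its underside at z = 0; x and y along its sides. The kit's cork mat before it is 3 mm thick
- mug: speckled mug with a handle, 85 mm across, 102 mm high, standing on the desk to the left of the work; bystander, leave it alone. Origin: on its underside, 16 mm from the cup's middle towards the handle; the handle points along own -y and reaches 59 mm from the origin
- tape: roll of brown paper tape lying flat on the desk to the left of the work, 65 mm diameter, 19 mm high; bystander, leave it alone. Origin: centre of its underside
Mind the look-alikes: they are no part of the job. What is shaped like the part that bears spent_filter_c but orange is not meant.

How it is judged:
On the way, in this order (a step that is already met when the one before it is completed fails the run):
1. the spent cartridge stands in the carton, released (x of spent_filter_c in the frame of carton between -0.036 and 0.036 m and y of spent_filter_c in the frame of carton between -0.036 and 0.036 m and z of spent_filter_c in the frame of carton between 0.032 and 0.04 m and angle between spent_filter_c's own z axis and vertical below 0.08 rad and contact force between the fingers and spent_filter below 0.1 N and linear speed of spent_filter below 0.02 m/s), for 0.2 s.
2. the new cartridge is seated in the base, released (horizontal distance between new_filter_c and base below 0.006 m and angle between new_filter_c's own z axis and vertical below 0.08 rad and z of new_filter_c in the frame of base between 0.06 and 0.066 m and contact force between the fingers and new_filter below 0.1 N and linear speed of new_filter below 0.02 m/s), for 0.2 s.
3. the carbon disc lies in the recess of the seated cartridge, released (horizontal distance between new_filter_c and base below 0.006 m and angle between new_filter_c's own z axis and vertical below 0.08 rad and z of new_filter_c in the frame of base between 0.06 and 0.066 m and horizontal distance between disc_c and new_filter_c below 0.006 m and angle between disc_c's own z axis and vertical below 0.1 rad and z of disc_c in the frame of new_filter_c between 0.0365 and 0.0425 m and contact force between the fingers and carbon_disc below 0.1 N and linear speed of carbon_disc below 0.02 m/s), for 0.2 s.
At the end, for the whole second after the job is handed in: Spent cartridge upright in the carton; new one in the collar (6 mm of the axis), disc flat in its recess (6 mm), cover down on the base (7 mm), each within 3 mm of its seated height and upright; all released and at rest; mug and tape within 20 mm of their places (x of spent_filter_c in the frame of carton between -0.036 and 0.036 m and y of spent_filter_c in the frame of carton between -0.036 and 0.036 m and z of spent_filter_c in the frame of carton between 0.032 and 0.04 m and angle between each of spent_filter_c, new_filter_c's own z axis and vertical below 0.08 rad and horizontal distance between new_filter_c and base below 0.006 m and z of new_filter_c in the frame of base between 0.06 and 0.066 m and horizontal distance between disc_c and new_filter_c below 0.006 m and angle between disc_c's own z axis and vertical below 0.1 rad and z of disc_c in the frame of new_filter_c between 0.0365 and 0.0425 m and horizontal distance between cover_c and base below 0.007 m and angle between cover_c's own z axis and vertical below 0.06 rad and z of cover_c in the frame of base between 0.075 and 0.081 m and distance of each of mug, tape from where it was at the start of the episode below 0.02 m and linear speed of each of spent_filter, new_filter, carbon_disc, cover below 0.02 m/s); the robot touches nothing.
It fails at once if the mug or the tape is pushed away (more than 20 mm) (distance of any of mug, tape from where it was at the start of the episode above 0.02 m).
It fails at once if a cartridge, the disc or the cover is tipped over (more than 40 degrees from upright) (angle between any of spent_filter_c, new_filter_c, disc_c, cover_c's own z axis and vertical above 0.7 rad).
It also fails if it takes over 99 s, if anything falls off the work surface, if the arm or the gripper's body presses on something with over 40 N, if the wrist force passes 120 N, or if a joint passes its speed limit or range.

## Robot

A 6-joint arm with a two-finger parallel gripper is mounted at the origin on a cart in front of the work surface, level with it; the furniture and walls round the work are solid. World frame = base frame: x ahead of the robot, y to its left, z up, the work surface at z = 0. Lengths are in m, angles in rad, forces in N, time in s.
With the tool pointing down it reaches from about 0.3 to 0.95 m from the base axis. Payload 3.1 kg.
Tool frame: the origin (TCP) lies at the very end of the fingers, on their centre line; the grasp point (between the pads) lies 19 mm behind it; z points along the fingers, y is the line along which they close (so a half turn about z gives the same grasp; the last joint's range is limited). The gripper opens to 85 mm and grips with 20 to 120 N. Pads are 22 mm wide; open, the fingers measure 114 mm over their backs; the gripper's body (76 mm by 85 mm) begins 54 mm behind the grasp point. The pads swing forward as they close: fully open they stand 13 mm farther back than shut.
Start: joints at [-1.181, 0.308, 1.634, -0, 1.2, -0.07], TCP at [0.277, -0.56, 0.231] pointing down, gripper open.
Joint ranges: [-3.06, 3.06], [-0.79, 1.96], [0.05, 2.63], [-1.19, 4.34], [0.05, 2.64], [-2.94, 2.94]. Speed limits (rad/s): [2.79, 2.79, 3.14, 3.14, 3.14, 3.14].

## Interface

Orientations are given as a 3x3 rotation matrix whose columns are the frame's x, y, z axes.
In Python, from cell import bot, vision gives the robot as it stands.
- The arm moves only by the tool send_rows, never from a script. Its argument "targets" is a list of rows, each a list of 4 numbers: the shift along the tool's x, y, z in cm, then the turn about the tool's z in rad. A call has 1 to 8 rows; each row is the pose to reach, as a shift and turn from the pose commanded when the call began, along the tool's axes at that moment; what a row does not reach only later rows make up. A row lasts 1/8 s, in which the tool goes at most 62.5 mm and 10.7 degrees, less where a joint would pass 70% of its speed; a pose out of reach is approached as far as the arm can. A call with a gripper value outside its range is refused whole. "gripper" is the finger opening in cm, from 0 to 8.54, set as the call begins (left out, the last holds). The fingers move at their own pace and stop on an object; "force" is the grip in N (left out, the last holds). Time passes only in rows, so rows that repeat a pose let the fingers close. It gives the time, the measured TCP pose, the force, the opening and the grip force at its end, in the units of the state.
- bot.get_obs(): the state, without advancing time (a new reading comes with each control period).
- vision.grab_frame(name): name is "scene" or "top"; returns (picture, depth): 400x640x3 uint8, red, green, blue; 400x640 float32, m along the optical axis (not along the pixel's ray), 0 where there is no reading.
- vision.camera_model(name): a dict with "K" (3x3 intrinsics, pixels), "R" (3x3) and "t" (3): a world point X has camera coordinates R X + t. Camera axes: x right, y down, z forward; pixel columns grow to the right and rows downward; lengths in m; the calibration is good to about 2 mm. A picture is of the moment at which its call begins. camera_model takes no time and is no camera call.
- bot.sign_off(): hands the job in; it is judged then, once.
The state is a dict: "time_s": time; "joints": joint angles; "qd": joint speeds; "tau": joint torques, N m; "ee_pos": TCP position; "tool_rot": TCP orientation; "force": force on the tool from outside, world axes, zero at the start; "moment": the same for the moment, N m; "grip_width": finger opening in m; "grip_force": force on a finger pad.
Only numpy, scipy, OpenCV 4.12 (cv2) and the standard library are available. Lean on these libraries where they do the work, as an engineer would, in place of code of your own. Each camera call takes 0.05 s, during which the arm holds its last target. There are 200 camera calls.

## Working session

There is one attempt and no reset: what is moved stays moved. The work goes in short steps, Python scripts to look and compute and a tool call to move; the robot and the scene stay as the last step left them, time stands still between calls to the robot, and variables do not carry over. Pictures are saved under pics/ and viewed, at most 14 in all, crops included, and the job is handed in when it is done.

Besides the shell and the picture viewer there is one more tool, called after ">>>" as name(argument=value, ...) on one line, values as JSON. send_rows: Moves the arm, as the interface text tells. Its arguments: {"type":"object","properties":{"targets":{"type":"array","items":{"type":"array","items":{"type":"number"}}},"gripper":{"type":"number"},"force":{"type":"number"}},"required":["targets"]}

```bash
mkdir -p pics; ls; python3 - <<'E'
from cell import bot, vision
import cv2,numpy as np
o=bot.get_obs(); print(o)
for n in("scene","top"):
    p,d=vision.grab_frame(n); cv2.imwrite(f"pics/{n}0.png",p[:,:,::-1]); np.save(f"{n}0.npy",d); cv2.imwrite(f"raw_{n}0.png",p[:,:,::-1])
    print(n,vision.camera_model(n))
E
```

```text
pics
{'time_s': 0.0, 'joints': array([-1.18067471e+00,  3.09040928e-01,  1.63518287e+00,  1.29954053e-05,
        1.19969524e+00, -6.96761064e-02]), 'qd': array([ 0.00118451, -0.00113276, -0.00204144,  0.00013297, -0.00083573,
        0.00028373]), 'tau': array([-1.99718444e-03, -4.15253878e+01, -2.76665014e+01, -2.87252351e-04,
        1.00854909e-02,  2.50996322e-06]), 'ee_pos': array([ 0.27703396, -0.55933226,  0.23002646]), 'tool_rot': array([[ 8.96144451e-01,  4.43761602e-01, -8.73522004e-04],
       [ 4.43762427e-01, -8.96141874e-01,  2.15618424e-03],
       [ 1.74032127e-04, -2.31988879e-03, -9.99997294e-01]]), 'force': array([-0.65449798,  0.32552097,  0.42203277]), 'moment': array([-0.02172836,  0.03798056, -0.00283421]), 'grip_force': 0.0, 'grip_width': 0.08524153950978586}
scene {'K': array([[376.38329445,   0.        , 323.90192447],
       [  0.        , 376.38329445, 198.68058582],
       [  0.        ,   0.        ,   1.        ]]), 'R': array([[-0.89414545, -0.44772987,  0.00647094],
       [-0.31582472,  0.62034624, -0.71793126],
       [ 0.31742505, -0.64397865, -0.69608393]]), 't': array([0.52375809, 0.16205975, 0.98948774])}
top {'K': array([[462.72664101,   0.        , 317.59590014],
       [  0.        , 462.72664101, 197.79826925],
       [  0.        ,   0.        ,   1.        ]]), 'R': array([[ 0.01227972, -0.99979201, -0.01628324],
       [-0.99357085, -0.01036721, -0.11273639],
       [ 0.11254413,  0.01756293, -0.9934915 ]]), 't': array([0.09711529, 0.56415572, 1.05963017])}
```

View pics/scene0.png

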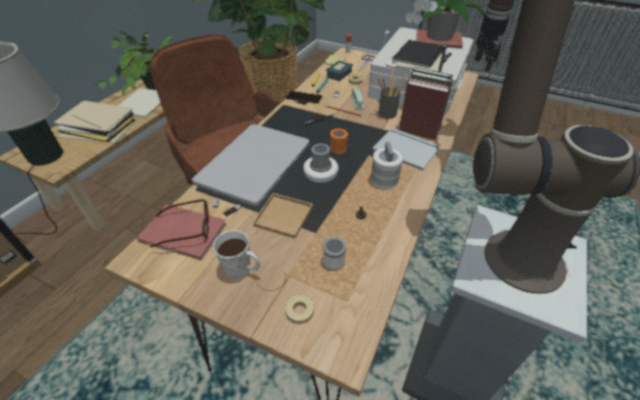

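View pics/top0.png

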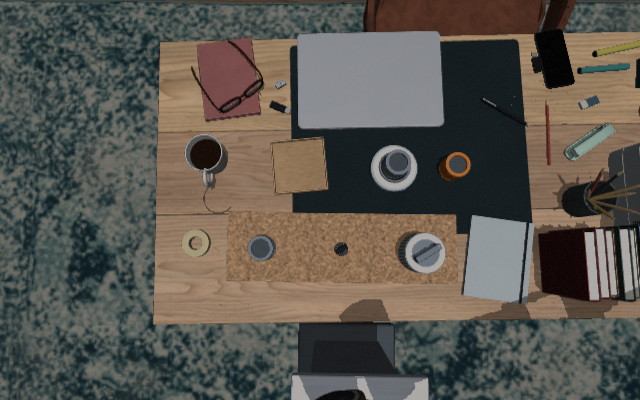

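The top view shows these parts:
- spent cartridge at (397,163) in the base, centre (394,168)
- orange look-alike at (455,165)
- carton at (299,165)
- new cartridge at (260,248)
- disc at (341,249)
- cover at (424,253)
- mug at (205,155) and tape at (195,243)

There are two candidates for the spent cartridge: the grey one at (397,163), standing in the base, and the orange one at (455,165). The grey one fits the description. I'll confirm this in enlarged crops.

```bash
python3 - <<'E'
import cv2,numpy as np
t=cv2.imread("raw_top0.png"); s=cv2.imread("raw_scene0.png")
def c(im,x,y,w,h,k): return cv2.resize(im[y:y+h,x:x+w],None,fx=k,fy=k,interpolation=cv2.INTER_CUBIC)
# top: upper strip x 265-475 (w200) , lower
a=c(t,355,130,130,75,6); cv2.imwrite("pics/cA.png",a)      # base+orange  780x450
b=np.hstack([c(t,235,225,50,50,8),c(t,390,225,50,50,8)]); b2=np.hstack([c(t,320,230,40,25,8),c(t,265,130,70,70,200/70)])
b2=cv2.resize(c(t,325,237,32,24,8),(256,192)); q=c(t,265,130,70,70,3)
m=np.zeros((210,800,3),np.uint8); m[:192,:256]=b2; m[:,300:510]=q
cv2.imwrite("pics/cB.png",np.vstack([b,m[:200]]))
cv2.imwrite("pics/cC.png",c(s,290,120,130,150,4))
E
```

```text
(no output)
```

View pics/cA.png

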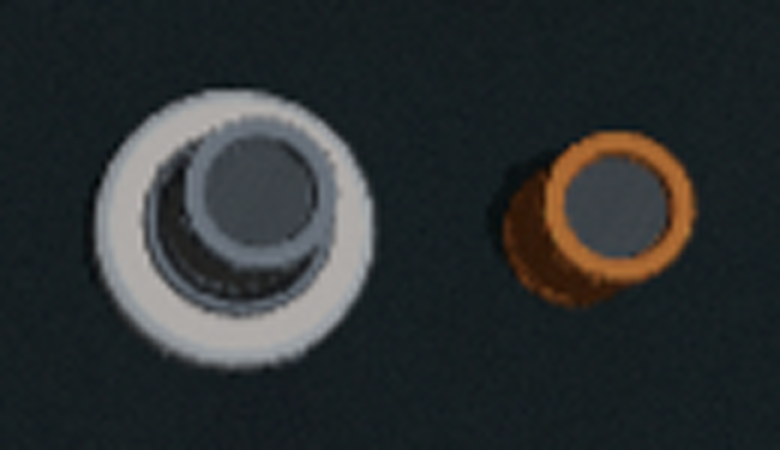

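View pics/cB.png

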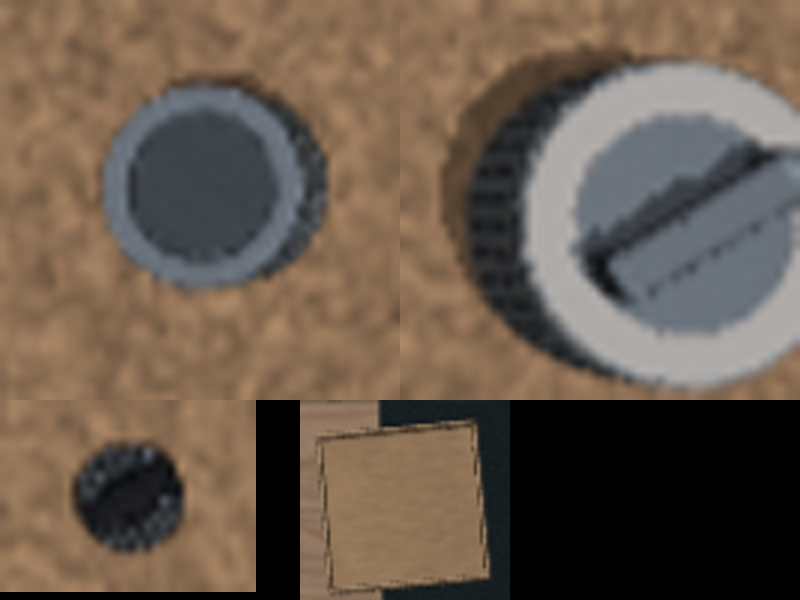

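View pics/cC.png

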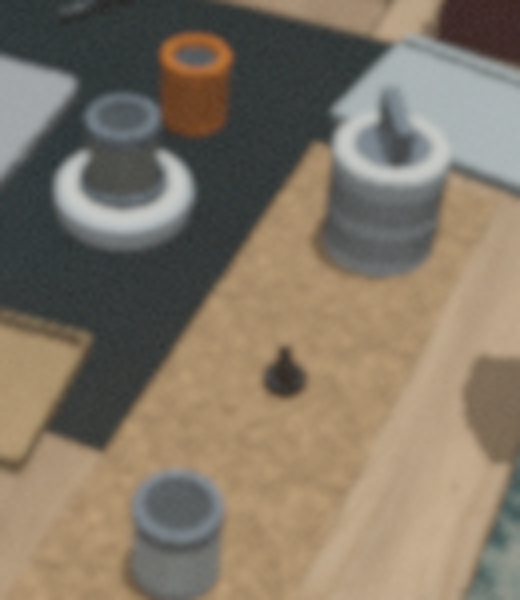

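The crops confirm it. The grey-capped cartridge (top ring at crop (260,193)) stands in the white base, and the orange one stands loose on the desk pad, so it isn't meant. Next I'll triangulate and compare with depth.

```bash
cat > h.py <<'E'
import numpy as np, cv2
from cell import bot, vision
from scipy.optimize import least_squares
CM={n:vision.camera_model(n) for n in("scene","top")}
def ray(n,px):
    c=CM[n]; d=c["R"].T@np.linalg.inv(c["K"])@np.array([px[0],px[1],1.]); return -c["R"].T@c["t"],d
def at_z(n,px,z):
    o,d=ray(n,px); return o+d*(z-o[2])/d[2]
def tri(p1,p2):
    A=[];b=[]
    for n,p in(("scene",p1),("top",p2)):
        o,d=ray(n,p); d=d/np.linalg.norm(d); P=np.eye(3)-np.outer(d,d); A.append(P);b.append(P@o)
    x,r,_,_=np.linalg.lstsq(np.vstack(A),np.hstack(b),rcond=None); return x,np.sqrt(r)
def cloud(n,d):
    c=CM[n]; v,u=np.mgrid[:400,:640]
    X=np.stack([(u-c["K"][0,2])/c["K"][0,0]*d,(v-c["K"][1,2])/c["K"][1,1]*d,d],-1)
    W=(X-c["t"])@c["R"]; W[d==0]=np.nan; return W
def circ(p):
    f=lambda q:np.hypot(p[:,0]-q[0],p[:,1]-q[1])-q[2]
    r=least_squares(f,[*p[:,:2].mean(0),.03],loss="soft_l1",f_scale=.001); return r.x
E
python3 - <<'E'
from h import *
np.set_printoptions(precision=4,suppress=True)
A=lambda x,y:((x+.5)/6-.5+355,(y+.5)/6-.5+130)
B=lambda x,y,ox,oy:((x+.5)/8-.5+ox,(y+.5)/8-.5+oy)
C=lambda x,y:((x+.5)/4-.5+290,(y+.5)/4-.5+120)
px={"spent":(C(123,117),A(260,193),.096),"new":(C(178,508),B(203,187,235,225),.069),"cover":(C(392,150),B(287,224,390,225),.099)}
for k,(s,t,z) in px.items(): print(k,*tri(s,t),"top@z",at_z("top",t,z),"scene@z",at_z("scene",s,z))
print("foot top",at_z("top",A(236,228),.03)); print("disc",at_z("top",B(128,96,325,237),.012))
D=cloud("top",np.load("top0.npy")); S=cloud("scene",np.load("scene0.npy"))
exp={"spent":at_z("top",px["spent"][1],.096),"new":at_z("top",px["new"][1],.069),"cover":at_z("top",px["cover"][1],.099),"disc":at_z("top",B(128,96,325,237),.012)}
for nm,W in(("top",D),("scene",S)):
  for k,e in exp.items():
    m=np.hypot(W[...,0]-e[0],W[...,1]-e[1])<.07
    z=W[...,2][m]; 
    rr={"spent":.034,"new":.034,"cover":.05,"disc":.02}[k]; m2=np.hypot(W[...,0]-e[0],W[...,1]-e[1])<rr
    z2=W[...,2][m2]; print(nm,k,"z pct",np.nanpercentile(z2,[5,50,80,95]),m2.sum())
# carton corners in top crop (300,400 offset, scale3, origin 265,130)
for c in((318,438),(474,421),(489,578),(332,591)):
    p=((c[0]-300+.5)/3-.5+265,(c[1]-400+.5)/3-.5+130); print("carton",at_z("top",p,.016))
E
```

```text
spent [ 0.6381 -0.0766  0.0956] [0.0012] top@z [ 0.6388 -0.0762  0.096 ] scene@z [ 0.637  -0.0763  0.096 ]
new [0.4427 0.2319 0.0656] [0.0013] top@z [0.4436 0.2317 0.069 ] scene@z [0.4408 0.2341 0.069 ]
cover [ 0.4372 -0.1356  0.0933] [0.001] top@z [ 0.4379 -0.1341  0.099 ] scene@z [ 0.4347 -0.1285  0.099 ]
foot top [ 0.6375 -0.077   0.03  ]
disc [0.4446 0.0479 0.012 ]
top spent z pct [0.0313 0.09   0.0955 0.0979] 743
top new z pct [0.0024 0.0637 0.0693 0.0719] 681
top cover z pct [0.0041 0.0986 0.1013 0.1327] 1682
top disc z pct [0.001  0.0119 0.0281 0.0313] 215
scene spent z pct [0.0369 0.0795 0.0931 0.0971] 459
scene new z pct [0.0029 0.0596 0.0674 0.0701] 758
scene cover z pct [0.0048 0.0785 0.1001 0.1295] 1185
scene disc z pct [0.0018 0.0121 0.0262 0.0313] 135
carton [0.6996 0.2197 0.016 ]
carton [0.7147 0.0933 0.016 ]
carton [0.5864 0.0799 0.016 ]
carton [0.5746 0.2055 0.016 ]
```

```bash
python3 - <<'E'
from h import *
np.set_printoptions(precision=4,suppress=True)
for nm in("top","scene"):
  W=cloud(nm,np.load(nm+"0.npy"))
  for k,e,r,z0,z1 in(("disc",(.4446,.0479),.022,.022,.034),("cover",(.438,-.134),.05,.122,.145),("covertop",(.438,-.134),.055,.092,.107),("spenttop",(.638,-.0765),.04,.09,.102),("newtop",(.4436,.2317),.04,.0645,.075)):
    P=W[(np.hypot(W[...,0]-e[0],W[...,1]-e[1])<r)&(W[...,2]>z0)&(W[...,2]<z1)]
    mn,ev=cv2.PCACompute(P[:,:2].astype(np.float32),None); (c,rad)=cv2.minEnclosingCircle(P[:,:2].astype(np.float32))
    print(nm,k,len(P),"mean",P.mean(0),"axis deg",np.degrees(np.arctan2(ev[0,1],ev[0,0])),"ext",np.ptp(P[:,:2]@ev.T,axis=0),"mec",c,rad)
t=cv2.imread("raw_top0.png")
f=lambda x,y,w,h,k:cv2.resize(t[y:y+h,x:x+w],None,fx=k,fy=k,interpolation=cv2.INTER_CUBIC)
d=f(326,236,30,26,13); d=cv2.convertScaleAbs(d,alpha=2.2)
cv2.imwrite("pics/cD.png",np.hstack([d,cv2.resize(f(400,228,50,50,8),(338,338))]))
E
```

```text
top disc 47 mean [0.4452 0.0474 0.0299] axis deg 121.286736 ext [0.0265 0.0095] mec (0.44704848527908325, 0.04855839163064957) 0.013432210311293602
top cover 201 mean [ 0.4383 -0.1322  0.1322] axis deg 121.56288 ext [0.0592 0.0144] mec (0.4391222894191742, -0.13206887245178223) 0.0296917837113142
top covertop 1108 mean [ 0.4384 -0.1313  0.0989] axis deg 33.072674 ext [0.0886 0.088 ] mec (0.4387088418006897, -0.13311724364757538) 0.04520568251609802
top spenttop 370 mean [ 0.6391 -0.0759  0.0945] axis deg -31.391155 ext [0.0583 0.0561] mec (0.6399432420730591, -0.07659163326025009) 0.029448168352246284
top newtop 300 mean [0.444  0.2324 0.0688] axis deg 77.901505 ext [0.0562 0.0565] mec (0.44443950057029724, 0.23194244503974915) 0.02879014052450657
scene disc 34 mean [0.443 0.05  0.029] axis deg 122.22762 ext [0.0253 0.0107] mec (0.44409993290901184, 0.04919992387294769) 0.013188346289098263
scene cover 77 mean [ 0.4362 -0.1291  0.1313] axis deg 121.68668 ext [0.0605 0.0138] mec (0.437233030796051, -0.1336647868156433) 0.030502157285809517
scene covertop 384 mean [ 0.4366 -0.1246  0.0992] axis deg 7.373174 ext [0.0867 0.0892] mec (0.4376232326030731, -0.13102051615715027) 0.045606404542922974
scene spenttop 149 mean [ 0.6384 -0.0752  0.0942] axis deg 129.37354 ext [0.0576 0.0562] mec (0.6390396952629089, -0.07653232663869858) 0.030086278915405273
scene newtop 211 mean [0.4419 0.2325 0.0684] axis deg 109.60977 ext [0.0576 0.0555] mec (0.44372332096099854, 0.2316497415304184) 0.02967667765915394
```

View pics/cD.png

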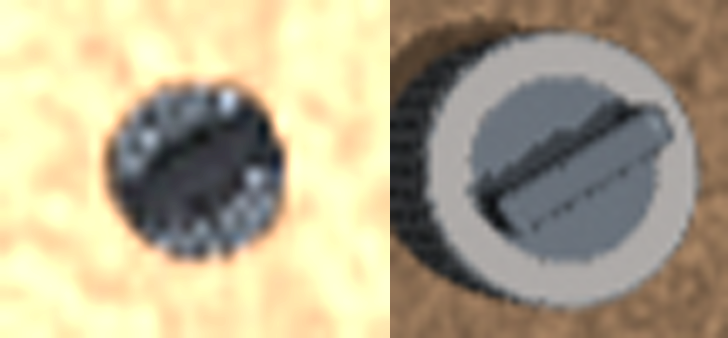

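Parts, heights and bar axes (both about 121.5°) agree with the text. Before moving, I'll check the height of the clutter along the way and work out the move.

```bash
cat >> h.py <<'E'
def go(*pts,yaw=31.5):
    """shift in current tool axes [cm] and turn to each world TCP with tool y at yaw deg"""
    o=bot.get_obs(); R=o["tool_rot"]; y=np.degrees(np.arctan2(R[1,1],R[0,1])); t=-(yaw-y)
    t=(t+180)%360-180
    print("t",round(o["time_s"],2),"tcp",o["ee_pos"].round(4),"yaw",y.round(2),"w",round(o["grip_width"],4),"F",o["force"].round(1))
    for p in pts: print((R.T@(np.array(p)-o["ee_pos"])*100).round(2),"turn",round(np.radians(t),3))
E
python3 - <<'E'
from h import *
W=np.vstack([cloud(n,np.load(n+"0.npy")).reshape(-1,3) for n in("top","scene")])
for x in np.arange(.2,.75,.1):
    print(round(x,1),[ (lambda q: round(float(np.nanpercentile(q,98)),2) if len(q)>3 else None)(W[(abs(W[:,0]-x)<.05)&(abs(W[:,1]-y)<.05)][:,2]) for y in np.arange(-.7,.01,.1)])
go((.32,-.25,.25),(.639,-.0765,.2),(.639,-.0765,.052))
E
```

```text
0.2 [-0.73, 0.41, 0.44, -0.73, -0.73, -0.64, -0.0, 0.61]
0.3 [0.0, 0.34, 0.45, 0.16, 0.02, 0.01, 0.0, 0.0]
0.4 [0.18, 0.2, 0.2, 0.2, 0.02, 0.1, 0.13, 0.01]
0.5 [0.19, 0.19, 0.2, 0.19, 0.02, 0.1, 0.1, 0.01]
0.6 [0.19, 0.18, 0.14, 0.0, 0.01, 0.07, 0.1, 0.05]
0.7 [0.15, 0.15, 0.04, 0.0, 0.01, 0.07, 0.1, 0.03]
t 0.1 tcp [ 0.277  -0.5594  0.2301] yaw -63.66 w 0.0851 F [ 0.7 -0.3  0.5]
[ 17.58 -25.83  -1.93] turn -1.661
[ 53.86 -27.21   3.08] turn -1.661
[ 53.86 -27.18  17.88] turn -1.661
```

>>> send_rows(targets=[[4,-6,-1,-0.18],[8,-12,-2,-0.36],[12,-18,-2,-0.54],[17,-23,-2,-0.72],[23,-24.5,-1,-0.9],[29,-25,0,-1.08],[35,-25.5,1,-1.26],[41,-26,2,-1.44]], gripper=8.5, force=40)

```text
time_s: 1.1
ee_pos: [0.5078, -0.1578, 0.2153]
tool_rot: [[-0.329, 0.944, 0.0], [0.944, 0.329, -0.0], [-0.0, -0.0, -1.0]]
force: [0.3, -1.2, 0.6]
grip_width: 0.0851
grip_force: 0.0
```

```bash
python3 -c "
from h import *
go((.639,-.0765,.18),(.639,-.0765,.052))"
```

```text
t 1.1 tcp [ 0.5078 -0.1578  0.2153] yaw 19.22 w 0.0851 F [ 0.3 -1.2  0.6]
[ 3.36 15.07  3.53] turn -0.214
[ 3.36 15.07 16.33] turn -0.214
```

>>> send_rows(targets=[[1,5,1,-0.1],[2,10,2,-0.2],[2,12,3,-0.21],[2,12,3,-0.21],[2,12,3,-0.21]])

```text
time_s: 1.72
ee_pos: [0.6126, -0.1019, 0.1853]
tool_rot: [[-0.513, 0.858, -0.002], [0.858, 0.513, 0.0], [0.001, -0.001, -1.0]]
force: [-0.1, -0.6, 0.0]
grip_width: 0.0851
grip_force: 0.0
```

```bash
python3 -c "
from h import *
go((.639,-.0765,.18),(.639,-.0765,.052))"
```

```text
t 1.73 tcp [ 0.6126 -0.1019  0.1853] yaw 30.86 w 0.0851 F [-0.1 -0.6  0. ]
[0.83 3.57 0.53] turn -0.011
[ 0.82  3.59 13.33] turn -0.011
```

>>> send_rows(targets=[[0.8,3.6,0.5,-0.011],[0.8,3.6,1,-0.011],[0.8,3.6,5,-0.011],[0.8,3.6,9,-0.011],[0.8,3.6,13.3,-0.011],[0.8,3.6,13.3,-0.011],[0.8,3.6,13.3,-0.011]])

```text
time_s: 2.6
ee_pos: [0.641, -0.0773, 0.0544]
tool_rot: [[-0.522, 0.853, 0.002], [0.853, 0.522, -0.001], [-0.001, 0.001, -1.0]]
force: [0.5, 0.5, -0.2]
grip_width: 0.0847
grip_force: 0.0
```

```bash
python3 - <<'E'
from h import *
go((.639,-.0765,.052))
a=[]
for n in("scene","top"):
    p,d=vision.grab_frame(n); a.append(p[:,:,::-1])
cv2.imwrite("pics/g1.png",np.hstack([cv2.resize(a[0][110:210,260:360],None,fx=4,fy=4),cv2.resize(a[1][110:210,345:445],None,fx=4,fy=4)]))
E
```

```text
t 2.6 tcp [ 0.641  -0.0773  0.0544] yaw 31.47 w 0.0847 F [ 0.5  0.5 -0.2]
[ 0.17 -0.13  0.24] turn -0.001
```

View pics/g1.png

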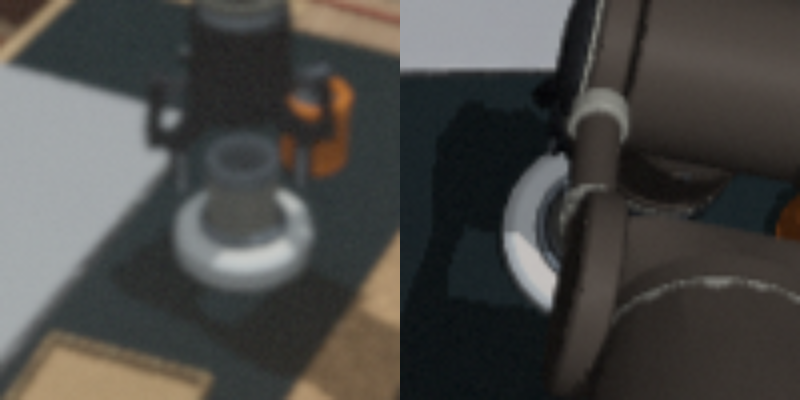

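The left half shows the open fingers either side of the cartridge top (about (240,160)), with clearance on both sides. I'll close the gripper.

>>> send_rows(targets=[[0.1,-0.1,0.3,0],[0.1,-0.1,0.3,0],[0.1,-0.1,0.3,0],[0.1,-0.1,0.3,0],[0.1,-0.1,0.3,0],[0.1,-0.1,0.3,0]], gripper=4.5, force=40)

```text
time_s: 3.45
ee_pos: [0.6397, -0.0762, 0.0511]
tool_rot: [[-0.523, 0.852, 0.001], [0.852, 0.523, -0.0], [-0.001, 0.001, -1.0]]
force: [-2.4, -0.7, 6.4]
grip_width: 0.0566
grip_force: 43.4
```

>>> send_rows(targets=[[0,0,-2,0],[0,0,-6,0],[0,0,-10,0],[0,0,-14,0],[0,0,-14,0]])

```text
time_s: 4.08
ee_pos: [0.6424, -0.0765, 0.1951]
tool_rot: [[-0.523, 0.852, 0.01], [0.852, 0.523, -0.002], [-0.007, 0.008, -1.0]]
force: [0.4, -0.8, -1.2]
grip_width: 0.0574
grip_force: 43.2
```

```bash
python3 -c "
from h import *
go((.644,.15,.15),(.644,.15,.025))"
```

```text
t 4.08 tcp [ 0.6424 -0.0765  0.1951] yaw 31.52 w 0.0574 F [ 0.4 -0.8 -1.2]
[19.25 11.94  4.48] turn 0.0
[19.33 11.85 16.97] turn 0.0
```

>>> send_rows(targets=[[4,2.5,0,0],[8,5,1,0],[12,7.5,2,0],[16,10,3,0],[19.3,11.9,4,0],[19.3,11.9,6,0],[19.3,11.9,6,0],[19.3,11.9,6,0]])

```text
time_s: 5.08
ee_pos: [0.6393, 0.1494, 0.129]
tool_rot: [[-0.522, 0.853, -0.001], [0.853, 0.522, -0.001], [0.0, -0.001, -1.0]]
force: [0.6, 0.3, -1.5]
grip_width: 0.0573
grip_force: 43.4
```

```bash
python3 -c "
from h import *
go((.644,.15,.024))"
```

```text
t 5.08 tcp [0.6393 0.1494 0.129 ] yaw 31.44 w 0.0573 F [ 0.6  0.3 -1.5]
[-0.2   0.44 10.5 ] turn -0.001
```

>>> send_rows(targets=[[0,0.3,3,0],[-0.1,0.4,6,0],[-0.1,0.4,8.5,0],[-0.1,0.4,9.6,0],[-0.1,0.4,10.2,0],[-0.1,0.4,10.4,0],[-0.1,0.4,10.4,0]])

```text
time_s: 5.95
ee_pos: [0.6444, 0.152, 0.0267]
tool_rot: [[-0.523, 0.853, 0.002], [0.853, 0.523, 0.0], [-0.001, 0.002, -1.0]]
force: [0.3, 0.0, -1.4]
grip_width: 0.0571
grip_force: 43.4
```

>>> send_rows(targets=[[0,0,0.1,0],[0,0,0.2,0],[0,0,0.3,0],[0,0,0.3,0]])

```text
time_s: 6.45
ee_pos: [0.6439, 0.1521, 0.0241]
tool_rot: [[-0.523, 0.852, 0.0], [0.852, 0.523, 0.0], [-0.0, 0.0, -1.0]]
force: [-1.7, -0.2, 5.4]
grip_width: 0.0569
grip_force: 43.9
```

Contact with the carton floor (+5 N). I'll release and rise.

>>> send_rows(targets=[[0,0,0,0],[0,0,0,0],[0,0,0,0],[0,0,0,0],[0,0,-3,0],[0,0,-8,0],[0,0,-13,0],[0,0,-13,0]], gripper=8.5)

```text
time_s: 7.45
ee_pos: [0.648, 0.1527, 0.1591]
tool_rot: [[-0.523, 0.852, 0.012], [0.853, 0.523, 0.002], [-0.005, 0.011, -1.0]]
force: [0.1, 0.3, 0.1]
grip_width: 0.085
grip_force: 0.0
```

```bash
python3 - <<'E'
from h import *
np.set_printoptions(precision=4,suppress=True)
go((.4437,.2317,.13),(.4437,.2317,.025))
for n in ("scene",):
    p,d=vision.grab_frame(n); W=cloud(n,d); P=W[(abs(W[...,0]-.644)<.06)&(abs(W[...,1]-.15)<.06)&(W[...,2]>.06)&(W[...,2]<.08)]
    print(len(P),P[:,2].max(),cv2.minEnclosingCircle(P[:,:2].astype(np.float32)))
E
```

```text
t 7.45 tcp [0.648  0.1527 0.1591] yaw 31.52 w 0.085 F [0.1 0.3 0.1]
[ 17.43 -13.32   2.68] turn 0.0
[ 17.47 -13.44  13.18] turn 0.0
279 0.07328148948593811 ((0.6440797448158264, 0.15257669985294342), 0.029745090752840042)
```

>>> send_rows(targets=[[4,-3,0,0],[8,-6,0,0],[12,-9,1,0],[16,-12,2,0],[17.4,-13.4,3,0],[17.4,-13.4,3,0],[17.4,-13.4,3,0],[17.4,-13.4,3,0]])

```text
time_s: 8.5
ee_pos: [0.4399, 0.2302, 0.1231]
tool_rot: [[-0.522, 0.853, 0.001], [0.853, 0.522, 0.0], [-0.0, 0.001, -1.0]]
force: [-0.2, -0.0, -0.5]
grip_width: 0.0849
grip_force: 0.0
```

```bash
python3 -c "
from h import *
go((.4437,.2317,.025))"
```

```text
t 8.5 tcp [0.4399 0.2302 0.1231] yaw 31.46 w 0.0849 F [-0.2 -0.  -0.5]
[-0.06  0.39  9.81] turn -0.001
```

>>> send_rows(targets=[[0,0.4,0.5,0],[0,0.4,3,0],[0,0.4,6,0],[0,0.4,8.5,0],[0,0.4,9.8,0],[0,0.4,9.8,0],[0,0.4,9.8,0]])

```text
time_s: 9.38
ee_pos: [0.4428, 0.2327, 0.0255]
tool_rot: [[-0.523, 0.853, 0.002], [0.853, 0.523, 0.001], [-0.0, 0.002, -1.0]]
force: [0.7, -0.1, -0.4]
grip_width: 0.0849
grip_force: 0.0
```

```bash
python3 -c "
from h import *
go((.4437,.2317,.025))"
```

```text
t 9.38 tcp [0.4428 0.2327 0.0255] yaw 31.51 w 0.0849 F [ 0.7 -0.1 -0.4]
[-0.13  0.02  0.05] turn 0.0
```

>>> send_rows(targets=[[-0.1,0,0,0],[-0.1,0,0,0],[-0.1,0,0,0],[-0.1,0,0,0],[-0.1,0,0,0],[-0.1,0,0,0],[-0.1,0,0,0]], gripper=4.5)

```text
time_s: 10.25
ee_pos: [0.4432, 0.2318, 0.0258]
tool_rot: [[-0.523, 0.852, 0.002], [0.852, 0.523, 0.001], [-0.0, 0.002, -1.0]]
force: [-1.2, -1.6, 5.3]
grip_width: 0.0575
grip_force: 43.2
```

>>> send_rows(targets=[[0,0,-2,0],[0,0,-6,0],[0,0,-10,0],[0,0,-15,0],[0,0,-17,0],[0,0,-17,0]])

```text
time_s: 11.0
ee_pos: [0.4435, 0.232, 0.1965]
tool_rot: [[-0.523, 0.852, 0.004], [0.853, 0.523, 0.002], [-0.001, 0.005, -1.0]]
force: [-0.4, 0.5, -1.7]
grip_width: 0.0575
grip_force: 43.3
```

```bash
python3 -c "
from h import *
go((.638,-.0768,.17))"
```

```text
t 11.0 tcp [0.4435 0.232  0.1965] yaw 31.51 w 0.0575 F [-0.4  0.5 -1.7]
[-36.49   0.43   2.67] turn 0.0
```

```bash
python3 - <<'E'
from h import *
p,d=vision.grab_frame("top"); t=p[:,:,::-1]; q,_=vision.grab_frame("scene"); s=q[:,:,::-1]
f=lambda im,x,y,w,h,k:cv2.resize(im[y:y+h,x:x+w],None,fx=k,fy=k,interpolation=cv2.INTER_CUBIC)
cv2.imwrite("pics/base.png",np.hstack([f(t,364,136,60,60,6.5),f(s,296,140,60,60,6.5)]))
E
```

```text
(no output)
```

View pics/base.png

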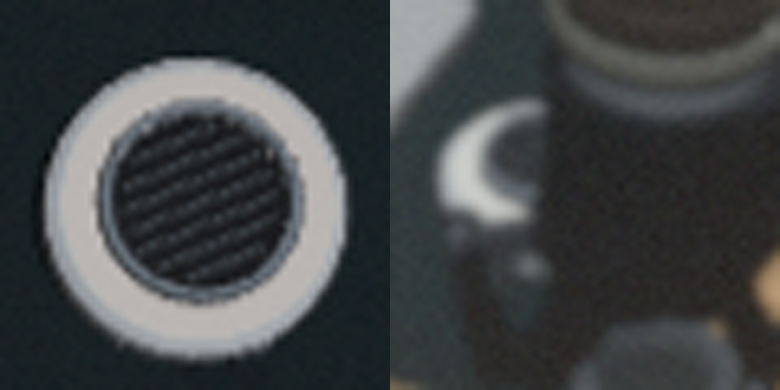

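The empty base is clear in the top view: the collar's outer rim spans x 97–303 and y 98–302, so its centre is at crop (200,200).

```bash
python3 - <<'E'
from h import *
g=lambda x,y:((x+.5)/6.5-.5+364,(y+.5)/6.5-.5+136)
print(at_z("top",g(200,200),.039))
for a,b in(((97,200),(303,200)),((200,98),(200,302))): print(np.linalg.norm(at_z("top",g(*a),.039)-at_z("top",g(*b),.039)))
E
```

```text
[ 0.63884787 -0.07672197  0.039     ]
0.07455877126805732
0.07509121435612398
```

>>> send_rows(targets=[[-5,0,0,0],[-10,0,0,0],[-15,0.2,0,0],[-20,0.3,0,0],[-25,0.4,0,0],[-30,0.4,0,0],[-34,0.4,0,0],[-36.5,0.4,0,0]])

```text
time_s: 12.1
ee_pos: [0.6357, -0.0794, 0.1914]
tool_rot: [[-0.521, 0.853, -0.005], [0.853, 0.521, 0.001], [0.003, -0.004, -1.0]]
force: [-0.1, -0.1, -2.2]
grip_width: 0.0575
grip_force: 43.3
```

>>> send_rows(targets=[[0,0,2,0],[0,0,4,0],[0,0,4,0],[0,0,4,0],[0,0,4,0]])

```text
time_s: 12.72
ee_pos: [0.6371, -0.0771, 0.1557]
tool_rot: [[-0.523, 0.852, 0.002], [0.852, 0.523, -0.0], [-0.001, 0.001, -1.0]]
force: [0.3, -0.3, -0.7]
grip_width: 0.0571
grip_force: 43.3
```

```bash
python3 -c "
from h import *
go((.638,-.0768,.053),(.6385,-.0765,.053))"
```

```text
t 12.72 tcp [ 0.6371 -0.0771  0.1557] yaw 31.56 w 0.0571 F [ 0.3 -0.3 -0.7]
[-0.    0.08 10.27] turn 0.001
[-0.    0.13 10.27] turn 0.001
```

>>> send_rows(targets=[[0,0.15,2,0],[0,0.15,5,0],[0,0.15,7.5,0],[0,0.15,8.5,0],[0,0.15,8.5,0],[0,0.15,8.5,0],[0,0.15,8.5,0]])

```text
time_s: 13.6
ee_pos: [0.639, -0.077, 0.0711]
tool_rot: [[-0.523, 0.853, 0.003], [0.853, 0.523, -0.0], [-0.002, 0.002, -1.0]]
force: [0.0, 0.6, -1.7]
grip_width: 0.0573
grip_force: 43.3
```

```bash
python3 -c "
from h import *
go((.6387,-.0767,.053))"
```

```text
t 13.6 tcp [ 0.639  -0.077   0.0711] yaw 31.51 w 0.0573 F [ 0.   0.6 -1.7]
[ 0.04 -0.01  1.81] turn 0.0
```

>>> send_rows(targets=[[0,0,0.5,0],[0,0,1,0],[0,0,1.4,0],[0,0,1.7,0],[0,0,1.9,0],[0,0,1.9,0]])

```text
time_s: 14.35
ee_pos: [0.6374, -0.0768, 0.0529]
tool_rot: [[-0.523, 0.852, -0.002], [0.852, 0.523, 0.0], [0.001, -0.001, -1.0]]
force: [-6.0, 0.3, 11.1]
grip_width: 0.0572
grip_force: 44.3
```

>>> send_rows(targets=[[0,0,-0.1,0],[0,0,-0.1,0],[0,0,-0.1,0],[0,0,-0.1,0],[0,0,-3,0],[0,0,-8,0],[0,0,-13,0],[0,0,-13,0]], gripper=8.5)

```text
time_s: 15.35
ee_pos: [0.642, -0.0776, 0.1869]
tool_rot: [[-0.523, 0.852, 0.012], [0.853, 0.523, -0.002], [-0.008, 0.009, -1.0]]
force: [0.7, 0.5, -0.3]
grip_width: 0.0849
grip_force: 0.0
```

```bash
python3 -c "
from h import *
go((.4448,.0483,.12))"
```

```text
t 15.35 tcp [ 0.642  -0.0776  0.1869] yaw 31.51 w 0.0849 F [ 0.7  0.5 -0.3]
[ 21.09 -10.29   6.43] turn 0.0
```

Move over the disc with the gripper at 3 cm, and measure the new cartridge once the arm is out of the way.

>>> send_rows(targets=[[4,-2,0,0],[8,-4,0,0],[12,-6,1,0],[16,-8,3,0],[21.1,-10.2,6,0],[21.1,-10.2,8,0],[21.1,-10.2,8,0],[21.1,-10.2,8,0]], gripper=3.2)

```text
time_s: 16.35
ee_pos: [0.4416, 0.0496, 0.1012]
tool_rot: [[-0.522, 0.853, 0.001], [0.853, 0.522, -0.0], [-0.001, 0.001, -1.0]]
force: [-0.1, -0.0, 0.2]
grip_width: 0.0323
grip_force: 0.0
```

```bash
python3 - <<'E'
from h import *
go((.4448,.0483,.015))
p,d=vision.grab_frame("top"); t=p[:,:,::-1];W=cloud("top",d)
P=W[(np.hypot(W[...,0]-.6388,W[...,1]+.0767)<.045)&(W[...,2]>.091)&(W[...,2]<.103)]
print(len(P),P.mean(0),cv2.minEnclosingCircle(P[:,:2].astype(np.float32)))
q,_=vision.grab_frame("scene"); s=q[:,:,::-1]
f=lambda im,x,y,w,h,k:cv2.resize(im[y:y+h,x:x+w],None,fx=k,fy=k,interpolation=cv2.INTER_CUBIC)
cv2.imwrite("pics/disc1.png",np.hstack([f(t,364,136,60,60,6.5),f(s,320,160,80,80,390/80)]))
E
```

```text
t 16.35 tcp [0.4416 0.0496 0.1012] yaw 31.49 w 0.0323 F [-0.1 -0.   0.2]
[-0.27  0.2   8.62] turn -0.0
307 [ 0.63879071 -0.07555173  0.0951539 ] ((0.6385542750358582, -0.07622437179088593), 0.02885628119111061)
```

View pics/disc1.png

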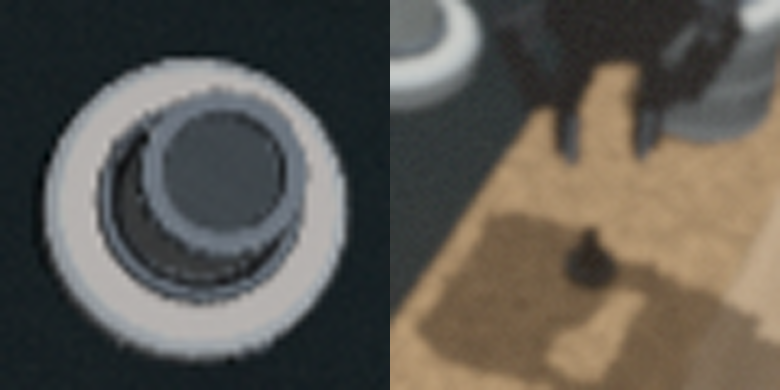

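The cartridge sits in the collar, with its top ring centred at crop (223,172). The disc is below the open fingers, so I'll descend.

>>> send_rows(targets=[[-0.2,0.2,1,0],[-0.2,0.2,4,0],[-0.2,0.2,6,0],[-0.2,0.2,7,0],[-0.2,0.2,7.6,0],[-0.2,0.2,7.6,0],[-0.2,0.2,7.6,0]])

```text
time_s: 17.32
ee_pos: [0.444, 0.0491, 0.0253]
tool_rot: [[-0.523, 0.853, 0.001], [0.853, 0.523, 0.0], [-0.001, 0.001, -1.0]]
force: [-0.8, 0.4, 0.2]
grip_width: 0.0325
grip_force: 0.0
```

```bash
python3 - <<'E'
from h import *
go((.4448,.0483,.0155))
g=lambda x,y:((x+.5)/6.5-.5+364,(y+.5)/6.5-.5+136)
print(at_z("top",g(223.5,172.5),.096))
E
```

```text
t 17.32 tcp [0.444  0.0491 0.0253] yaw 31.51 w 0.0325 F [-0.8  0.4  0.2]
[-0.11  0.02  0.98] turn 0.0
[ 0.63801811 -0.07633756  0.096     ]
```

>>> send_rows(targets=[[-0.1,0,0.5,0],[-0.1,0,0.9,0],[-0.1,0,0.9,0],[-0.1,0,0.9,0]])

```text
time_s: 17.82
ee_pos: [0.4437, 0.0482, 0.0156]
tool_rot: [[-0.523, 0.853, -0.0], [0.853, 0.523, -0.0], [0.0, -0.0, -1.0]]
force: [0.2, -0.2, 0.0]
grip_width: 0.032
grip_force: 0.0
```

>>> send_rows(targets=[[0,0,0,0],[0,0,0,0],[0,0,0,0],[0,0,0,0],[0,0,0,0],[0,0,0,0]], gripper=0.5, force=30)

```text
time_s: 18.58
ee_pos: [0.4441, 0.0483, 0.0158]
tool_rot: [[-0.523, 0.853, 0.0], [0.853, 0.523, 0.0], [-0.0, 0.0, -1.0]]
force: [0.3, -0.3, 2.5]
grip_width: 0.009
grip_force: 31.7
```

>>> send_rows(targets=[[0,0,-2,0],[0,0,-6,0],[0,0,-11,0],[0,0,-16,0],[0,0,-16,0],[0,0,-16,0]])

```text
time_s: 19.32
ee_pos: [0.4429, 0.0482, 0.175]
tool_rot: [[-0.523, 0.853, -0.001], [0.853, 0.523, -0.0], [0.001, -0.001, -1.0]]
force: [-0.2, 0.1, -0.6]
grip_width: 0.0092
grip_force: 31.4
```

```bash
python3 -c "
from h import *
go((.6384,-.0764,.165))"
```

```text
t 19.32 tcp [0.4429 0.0482 0.175 ] yaw 31.51 w 0.0092 F [-0.2  0.1 -0.6]
[-20.84  10.15   0.97] turn 0.0
```

>>> send_rows(targets=[[-4,2,0,0],[-8,4,0,0],[-12,6,0,0],[-16,8,0,0],[-20.8,10.1,0,0],[-20.8,10.1,1.5,0],[-20.8,10.1,1.5,0],[-20.8,10.1,1.5,0]])

```text
time_s: 20.32
ee_pos: [0.6366, -0.0753, 0.1589]
tool_rot: [[-0.523, 0.852, -0.004], [0.852, 0.523, 0.001], [0.003, -0.003, -1.0]]
force: [-0.8, -0.9, -0.7]
grip_width: 0.0089
grip_force: 31.4
```

```bash
python3 -c "
from h import *
go((.6384,-.0764,.102))"
```

```text
t 20.32 tcp [ 0.6366 -0.0753  0.1589] yaw 31.55 w 0.0089 F [-0.8 -0.9 -0.7]
[-0.21  0.12  5.69] turn 0.001
```

>>> send_rows(targets=[[-0.1,0.1,2,0],[-0.1,0.1,3.5,0],[-0.1,0.1,4,0],[-0.1,0.1,4,0],[-0.1,0.1,4,0],[-0.1,0.1,4,0]])

```text
time_s: 21.08
ee_pos: [0.6406, -0.0768, 0.1214]
tool_rot: [[-0.523, 0.853, 0.001], [0.853, 0.523, -0.0], [-0.001, 0.001, -1.0]]
force: [-0.1, 0.2, -0.1]
grip_width: 0.0091
grip_force: 31.4
```

```bash
python3 -c "
from h import *
go((.6384,-.0764,.102))"
```

```text
t 21.07 tcp [ 0.6406 -0.0768  0.1214] yaw 31.51 w 0.0091 F [-0.1  0.2 -0.1]
[ 0.15 -0.17  1.94] turn 0.0
```

>>> send_rows(targets=[[0.1,-0.1,0.5,0],[0.1,-0.1,0.9,0],[0.1,-0.1,0.9,0],[0.1,-0.1,0.9,0],[0.1,-0.1,0.9,0]])

```text
time_s: 21.7
ee_pos: [0.6388, -0.0763, 0.1118]
tool_rot: [[-0.523, 0.852, 0.0], [0.852, 0.523, -0.0], [-0.0, 0.0, -1.0]]
force: [1.4, -0.7, -0.2]
grip_width: 0.0089
grip_force: 31.4
```

```bash
python3 -c "
from h import *
go((.6384,-.0764,.102))"
```

```text
t 21.7 tcp [ 0.6388 -0.0763  0.1118] yaw 31.52 w 0.0089 F [ 1.4 -0.7 -0.2]
[ 0.01 -0.04  0.98] turn 0.0
```

>>> send_rows(targets=[[0,0,0.3,0],[0,0,0.6,0],[0,0,0.8,0],[0,0,1.0,0],[0,0,1.0,0]])

```text
time_s: 22.32
ee_pos: [0.6387, -0.0763, 0.1019]
tool_rot: [[-0.523, 0.853, 0.0], [0.853, 0.523, -0.0], [-0.0, 0.0, -1.0]]
force: [-0.2, 0.8, 1.4]
grip_width: 0.0088
grip_force: 31.6
```

Seated height reached with light contact. I'll release and rise.

>>> send_rows(targets=[[0,0,0,0],[0,0,0,0],[0,0,0,0],[0,0,-1,0],[0,0,-4,0],[0,0,-9,0],[0,0,-13,0],[0,0,-13,0]], gripper=3.2)

```text
time_s: 23.32
ee_pos: [0.6421, -0.0769, 0.238]
tool_rot: [[-0.523, 0.852, 0.011], [0.852, 0.523, -0.002], [-0.007, 0.008, -1.0]]
force: [0.2, -1.2, 0.4]
grip_width: 0.0322
grip_force: 0.0
```

```bash
python3 -c "
from h import *
go((.4382,-.133,.19))"
```

```text
t 23.32 tcp [ 0.6421 -0.0769  0.238 ] yaw 31.52 w 0.0322 F [ 0.2 -1.2  0.4]
[  5.91 -20.35   4.59] turn 0.0
```

>>> send_rows(targets=[[1.5,-5,0,0],[3,-10,1,0],[4.5,-15,2,0],[5.9,-20.3,4,0],[5.9,-20.3,4.5,0],[5.9,-20.3,4.5,0],[5.9,-20.3,4.5,0]], gripper=4)

```text
time_s: 24.2
ee_pos: [0.4366, -0.1324, 0.1876]
tool_rot: [[-0.523, 0.852, 0.002], [0.852, 0.523, -0.001], [-0.002, 0.002, -1.0]]
force: [-0.5, 0.7, -0.5]
grip_width: 0.0398
grip_force: 0.0
```

```bash
python3 - <<'E'
from h import *
go((.4382,-.133,.104))
f=lambda im,x,y,w,h,k:cv2.resize(im[y:y+h,x:x+w],None,fx=k,fy=k,interpolation=cv2.INTER_CUBIC)
t=vision.grab_frame("top")[0][:,:,::-1]; s=vision.grab_frame("scene")[0][:,:,::-1]
cv2.imwrite("pics/cov.png",np.hstack([f(t,364,136,60,60,6.5),f(s,296,120,130,130,3)]))
E
```

```text
t 24.2 tcp [ 0.4366 -0.1324  0.1876] yaw 31.55 w 0.0398 F [-0.5  0.7 -0.5]
[-0.12  0.09  8.36] turn 0.001
```

View pics/cov.png

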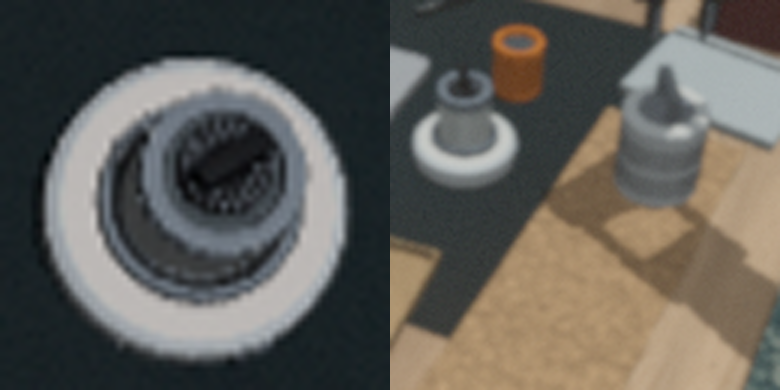

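The disc lies in the recess (around crop (228,160)), centred in the new cartridge, and the cover is untouched. I'll descend on its handle.

>>> send_rows(targets=[[-0.1,0.1,2,0],[-0.1,0.1,4.5,0],[-0.1,0.1,6.5,0],[-0.1,0.1,7.8,0],[-0.1,0.1,8.2,0],[-0.1,0.1,8.2,0],[-0.1,0.1,8.2,0]])

```text
time_s: 25.18
ee_pos: [0.4369, -0.1327, 0.1055]
tool_rot: [[-0.523, 0.852, 0.002], [0.852, 0.523, -0.001], [-0.001, 0.001, -1.0]]
force: [-0.3, 0.4, -0.3]
grip_width: 0.0393
grip_force: 0.0
```

```bash
python3 -c "
from h import *
go((.4382,-.133,.104))"
```

```text
t 25.18 tcp [ 0.4369 -0.1327  0.1055] yaw 31.52 w 0.0393 F [-0.3  0.4 -0.3]
[-0.09  0.1   0.15] turn 0.0
```

>>> send_rows(targets=[[-0.1,0.1,0.1,0],[-0.1,0.1,0.1,0],[-0.1,0.1,0.1,0],[-0.1,0.1,0.1,0],[-0.1,0.1,0.1,0],[-0.1,0.1,0.1,0],[-0.1,0.1,0.1,0]], gripper=0.8, force=60)

```text
time_s: 26.05
ee_pos: [0.4377, -0.1331, 0.1042]
tool_rot: [[-0.523, 0.852, 0.0], [0.852, 0.523, -0.001], [-0.001, -0.0, -1.0]]
force: [-2.6, -1.3, 4.4]
grip_width: 0.0132
grip_force: 58.8
```

>>> send_rows(targets=[[0,0,-2,0],[0,0,-5,0],[0,0,-9,0],[0,0,-13,0],[0,0,-17,0],[0,0,-17,0],[0,0,-17,0]])

```text
time_s: 26.92
ee_pos: [0.4364, -0.1321, 0.2718]
tool_rot: [[-0.523, 0.853, -0.003], [0.853, 0.523, 0.002], [0.003, -0.001, -1.0]]
force: [-0.6, 1.3, -2.6]
grip_width: 0.0134
grip_force: 58.9
```

```bash
python3 - <<'E'
from h import *
go((.6386,-.0766,.26))
for n in("top","scene"):
    p,d=vision.grab_frame(n); W=cloud(n,d); P=W[(np.hypot(W[...,0]-.438,W[...,1]+.133)<.06)&(W[...,2]>.2)&(W[...,2]<.29)]
    print(n,len(P), np.nanmin(P,axis=0), np.nanmax(P,axis=0))
E
```

```text
t 26.93 tcp [ 0.4364 -0.1321  0.2718] yaw 31.51 w 0.0134 F [-0.6  1.3 -2.6]
[-5.84 20.14  1.13] turn 0.0
top 1027 [ 0.39286172 -0.14941664  0.20008548] [ 0.47886738 -0.08637286  0.2893331 ]
scene 1059 [ 0.39039608 -0.16984619  0.20027328] [ 0.48006093 -0.08415479  0.28999172]
```

>>> send_rows(targets=[[-1,3.5,0,0],[-2.2,7.5,0,0],[-3.4,11.5,0,0],[-4.6,15.5,0,0],[-5.4,18.5,0,0],[-5.8,20.1,0,0],[-5.8,20.1,0,0],[-5.8,20.1,0,0]])

```text
time_s: 28.02
ee_pos: [0.6378, -0.0772, 0.2719]
tool_rot: [[-0.523, 0.853, -0.004], [0.853, 0.523, 0.0], [0.002, -0.003, -1.0]]
force: [-0.2, -0.1, -2.0]
grip_width: 0.013
grip_force: 59.0
```

>>> send_rows(targets=[[0,0,1,0],[0,0,2,0],[0,0,2,0],[0,0,2,0],[0,0,2,0],[0,0,2,0]])

```text
time_s: 28.78
ee_pos: [0.6394, -0.0772, 0.2542]
tool_rot: [[-0.523, 0.853, 0.001], [0.853, 0.523, -0.0], [-0.001, 0.001, -1.0]]
force: [-0.0, -0.6, -2.2]
grip_width: 0.0127
grip_force: 58.9
```

```bash
python3 - <<'E'
from h import *
go((.6387,-.0766,.1312))
p,d=vision.grab_frame("scene"); W=cloud("scene",d); P=W[(np.hypot(W[...,0]-.638,W[...,1]+.077)<.07)&(W[...,2]>.2)&(W[...,2]<.24)]
print(np.nanmin(P,axis=0), np.nanmax(P,axis=0))
cv2.imwrite("pics/cov2.png",cv2.resize(p[80:200,260:380,::-1],None,fx=4,fy=4))
E
```

```text
t 28.77 tcp [ 0.6394 -0.0772  0.2542] yaw 31.51 w 0.0127 F [-0.  -0.6 -2.2]
[ 0.1  -0.04 12.3 ] turn 0.0
[ 0.59356952 -0.09174291  0.20001243] [ 0.67884243 -0.03082801  0.23983014]
```

View pics/cov2.png

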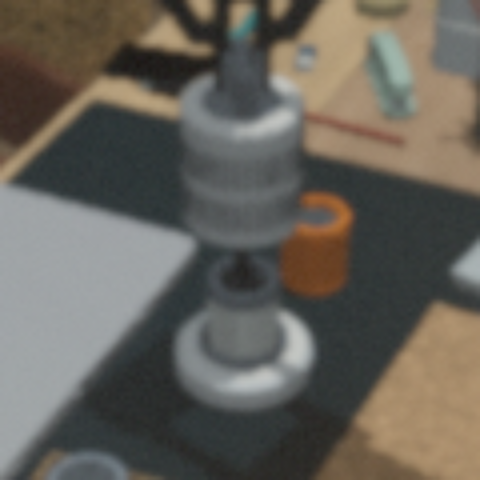

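The cover (at (240,165)) hangs upright and is centred over the cartridge at (243,300). I'll lower it to just above the collar.

>>> send_rows(targets=[[0.1,0,2,0],[0.1,0,4,0],[0.1,0,6,0],[0.1,0,8,0],[0.1,0,9.5,0],[0.1,0,10,0],[0.1,0,10,0],[0.1,0,10,0]])

```text
time_s: 29.82
ee_pos: [0.6395, -0.0765, 0.1548]
tool_rot: [[-0.523, 0.853, 0.002], [0.853, 0.523, -0.0], [-0.001, 0.002, -1.0]]
force: [-0.6, -0.5, -2.5]
grip_width: 0.013
grip_force: 59.0
```

```bash
python3 -c "
from h import *
go((.6387,-.0766,.1312))"
```

```text
t 29.82 tcp [ 0.6395 -0.0765  0.1548] yaw 31.51 w 0.013 F [-0.6 -0.5 -2.5]
[ 0.03 -0.08  2.36] turn 0.0
```

>>> send_rows(targets=[[0,-0.1,0.5,0],[0,-0.1,1.0,0],[0,-0.1,1.4,0],[0,-0.1,1.7,0],[0,-0.1,2.0,0],[0,-0.1,2.3,0],[0,-0.1,2.4,0],[0,-0.1,2.4,0]])

```text
time_s: 30.82
ee_pos: [0.6381, -0.077, 0.1312]
tool_rot: [[-0.523, 0.852, 0.001], [0.852, 0.523, -0.0], [-0.001, 0.0, -1.0]]
force: [-2.2, -0.7, 5.8]
grip_width: 0.0126
grip_force: 60.0
```

Fully down (TCP 0.1312, contact +6 N). I'll release and rise.

>>> send_rows(targets=[[0,0,0,0],[0,0,0,0],[0,0,0,0],[0,0,-1,0],[0,0,-4,0],[0,0,-9,0],[0,0,-13,0],[0,0,-13,0]], gripper=4)

```text
time_s: 31.82
ee_pos: [0.6411, -0.0774, 0.266]
tool_rot: [[-0.523, 0.852, 0.011], [0.852, 0.523, -0.002], [-0.007, 0.008, -1.0]]
force: [-0.1, 0.1, 0.1]
grip_width: 0.0399
grip_force: 0.0
```

>>> send_rows(targets=[[2,-5,0,0],[4,-10,0,0],[6,-15,0,0],[8,-20,0,0],[8,-20,0,0],[8,-20,0,0]])

```text
time_s: 32.58
ee_pos: [0.4258, -0.1132, 0.2597]
tool_rot: [[-0.522, 0.853, 0.001], [0.853, 0.522, -0.0], [-0.001, 0.001, -1.0]]
force: [-0.2, 0.2, -0.8]
grip_width: 0.04
grip_force: 0.0
```

```bash
python3 - <<'E'
from h import *
np.set_printoptions(precision=4,suppress=True)
go((.4,-.1,.3))
a=[]
for n in("top","scene"):
    p,d=vision.grab_frame(n); W=cloud(n,d); a.append(p[:,:,::-1])
    for z0,z1,r in((.12,.133,.055),(.152,.17,.05)):
        P=W[(np.hypot(W[...,0]-.6387,W[...,1]+.0767)<r)&(W[...,2]>z0)&(W[...,2]<z1)]
        if len(P): print(n,len(P),np.median(P[:,2]),cv2.minEnclosingCircle(P[:,:2].astype(np.float32)))
cv2.imwrite("pics/end.png",np.hstack([a[0][100:320,150:480],a[1][80:300,200:430]]))
E
```

```text
t 32.58 tcp [ 0.4258 -0.1132  0.2597] yaw 31.48 w 0.04 F [-0.2  0.2 -0.8]
[ 2.47 -1.5  -4.04] turn -0.0
top 1095 0.12612653069393626 ((0.6382747888565063, -0.07681193947792053), 0.045104581862688065)
top 192 0.1596750734218074 ((0.6366137862205505, -0.07780846208333969), 0.029842736199498177)
scene 364 0.12642061153961726 ((0.6371642351150513, -0.07519403845071793), 0.04522925987839699)
scene 67 0.16016084636326033 ((0.6364772319793701, -0.07588448375463486), 0.03110460564494133)
```

View pics/end.png

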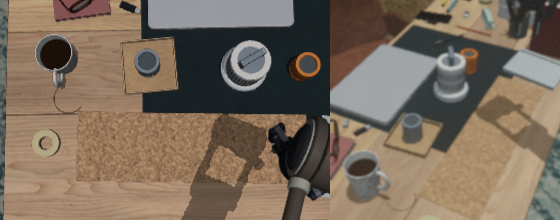

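The cover is down on the base (top at z 0.126, centre within 2 mm of the base axis), at left-view pixel (247,62). The spent cartridge stands in the carton at (147,62). The mug and tape haven't moved, so I'm handing in.

```bash
python3 -c "
from cell import bot
print(bot.sign_off())"
```

```text
the job is handed in; nothing more can be done
None
```

The filter change is done and handed in at about 33 s of robot time: the spent cartridge stands in the carton, the new cartridge, disc and cover are seated on the base, and the mug and tape were left alone; sign-off returned no verdict.

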